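# Read the bases of two reagent bottles and sort out the ring-marked one

## Robot

A 7-joint arm with a two-finger parallel gripper is mounted at the origin on a cart in front of the work surface, level with it; the furniture and walls round the work are solid. World frame = base frame: x ahead of the robot, y to its left, z up, the work surface at z = 0. Lengths are in m, angles in rad, forces in N, time in s.
With the tool pointing down it reaches from about 0.425 to 0.875 m from the base axis. Payload 8.4 kg.
Tool frame: the origin (TCP) lies on the centre line of the jaws, within the pads' length; the fingertips stand 14 mm ahead of it and the grasp point (between the pads) lies 5 mm behind it; z points along the fingers, y is the line along which they close (so a half turn about z gives the same grasp; the last joint's range is limited). The gripper opens to 85 mm and grips with 20 to 120 N. Pads are 22 mm wide; open, the fingers measure 114 mm over their backs; the gripper's body (76 mm by 85 mm) begins 54 mm behind the grasp point. The pads swing forward as they close: fully open they stand 13 mm farther back than shut.
Start: joints at [-1.316, 0.333, 0.04, 1.465, -0.013, 1.343, -0.059], TCP at [0.225, 0.61, 0.245] pointing down, gripper open.
Joint ranges: [-2.58, 2.58], [-0.38, 2.09], [-1.3, 1.39], [0.25, 2.4], [-1.5, 4.64], [0.08, 2.09], [-2.65, 2.65]. Speed limits (rad/s): [2.22, 2.22, 2.79, 2.79, 3.14, 3.14, 3.14].

## Interface

Orientations are given as a unit quaternion [w, x, y, z].
In Python, from station import arm gives the robot as it stands. Calls block until the motion is done:
- arm.reach(position, orientation): joint-space move of the TCP to a pose.
- arm.line_to(position, max_speed=0.15, ori=None, threshold=None): straight line of the TCP; ori=None keeps the orientation; max_speed is the mean speed in m/s. With threshold (N) it stops when the force on the tool has changed by that much, and returns True; else False.
- arm.set_joints(angles): joint-space move.
- arm.gripper_to(opening): opening from 0.0 (shut) to 1.0 (fully open); the grip force is fixed at half the most; returns when the fingers have stopped.
- arm.wait(seconds).
- arm.inverse_kinematics(position, orientation): joint angles nearest the present ones, or None.
- arm.get_obs(): the state.
- arm.capture(name): name is "scene" or "top" or "wrist"; returns (picture, depth): 400x640x3 uint8, red, green, blue; 400x640 float32, m along the optical axis (not along the pixel's ray), 0 where there is no reading.
- arm.calibration(name): a dict with "fovy" (degrees; the focal length in pixels is half the picture's height over the tangent of half this angle, whatever the lens; pixels are square), "cx", "cy" (the principal point, pixels), "k1" (the pictures are not rectified: a ray, as slopes to the right and down, at radius r is drawn at 1 + k1 r^2 times it, then the intrinsics apply), "R" (3x3) and "t" (3): a world point X has camera coordinates R X + t. Camera axes: x right, y down, z forward; pixel columns grow to the right and rows downward; lengths in m; the calibration is good to about 2 mm. A picture is of the moment at which its call begins: read the wrist's pose just before it. calibration takes no time and is no camera call; for the wrist camera it gives the pose at the moment of the call.
A pose or a line that the arm cannot do raises arm.Unreachable and nothing moves.
- arm.close_job(): hands the job in; it is judged then, once.
The state is a dict: "time_s": time; "joints": joint angles; "qd": joint speeds; "joint_efforts": joint torques, N m; "tool_pos": TCP position; "tool_rot": TCP orientation; "wrist_force": force on the tool from outside, world axes, zero at the start; "wrist_torque": the same for the moment, N m; "finger_gap": opening from 0.0 (shut) to 1.0 (fully open); "gripper_force": force on a finger pad.
Only numpy, scipy, OpenCV 4.12 (cv2) and the standard library are available. Lean on these libraries where they do the work, as an engineer would, in place of code of your own. Each camera call takes 0.05 s, during which the arm holds its last target. There are 200 camera calls.

## Task

Two identical white square bottles stand on the bench, each with a dark mark hidden under its base: a ring on one, a straight bar on the other. First tip both bottles over so that they lie on their sides on the bench with their bases uncovered to be read; then lay the bottle with the ring mark on its side in the steel tray, and leave the bar-marked bottle lying on the bench, never putting it in the tray.

Things in the scene. Friction and masses are not known exactly. Their poses are not given: they have to be found in the camera images.
- bottle_ring_mid (a point): Square white bottle, 48x48 mm, 105 tall (flat-sided body 80, then shoulder and grey cap), 120 g, upright at first; dark ring, 34 mm, under its base. Point: on its axis, 52.5 mm above the base. z runs base to cap, x and y square to the flat sides. Pushed level on a flat side 70 mm above the bench, it topples after about 40 mm and lies 48 mm high.
- bottle_bar_mid (a point): The same point and axes of the other bottle, outwardly identical, but with a straight dark bar, 35x9 mm, under its base. Upright at first. Which bottle stands left and which right varies; the marks cannot be seen while they stand.
- tray: Shallow open steel tray fixed to the bench, 170 x 170 mm outside, 22 mm high, walls 4 mm and floor 4 mm thick. Its origin is the centre of its underside, on the bench; its x and y axes run along its sides, z up.

How it is judged:
On the way:
1. both bottles lie on their sides on the bench, outside the tray, bases uncovered (angle between bottle_ring_mid's own z axis and vertical between 1.36 and 1.78 rad and angle between bottle_bar_mid's own z axis and vertical between 1.36 and 1.78 rad and height (world z) of each of bottle_ring_mid, bottle_bar_mid below 0.035 m and horizontal distance between each of bottle_ring_mid, bottle_bar_mid and tray above 0.11 m), for 0.2 s.
At the end, for the whole second after the job is handed in: The ring-marked bottle lies on its side (within 12 degrees of level) on the floor of the tray, its centre within 60 mm of the tray's centre along each tray side; the bar-marked bottle lies on its side (within 12 degrees) on the bench, its centre more than 110 mm from the tray's centre (angle between bottle_ring_mid's own z axis and vertical between 1.36 and 1.78 rad and x of bottle_ring_mid in the frame of tray between -0.06 and 0.06 m and y of bottle_ring_mid in the frame of tray between -0.06 and 0.06 m and z of bottle_ring_mid in the frame of tray below 0.036 m and angle between bottle_bar_mid's own z axis and vertical between 1.36 and 1.78 rad and height (world z) of bottle_bar_mid between 0.015 and 0.035 m and horizontal distance between bottle_bar_mid and tray above 0.11 m); the robot touches nothing.
It fails at once if the bar-marked bottle is put in the tray (horizontal distance between bottle_bar_mid and tray below 0.07 m and height (world z) of bottle_bar_mid below 0.06 m).
It also fails if it takes over 54 s, if anything falls off the work surface, if the arm or the gripper's body presses on something with over 40 N, if the wrist force passes 120 N, or if a joint passes its speed limit or range.

## Working session

There is one attempt and no reset: what is moved stays moved. The work goes in short steps, each a Python script; the robot and the scene stay as the last script left them, time stands still between calls to the robot, and variables do not carry over. Pictures are saved under pics/ and viewed, at most 10 in all, crops included, and the job is handed in when it is done.

```bash
mkdir -p pics; ls
cat > h.py <<'E'
import numpy as np, cv2
from station import arm
def save(n,im): cv2.imwrite(f'pics/{n}.png',im[:,:,::-1])
def cal(n):
    c=arm.calibration(n); f=200/np.tan(np.radians(c['fovy'])/2)
    return c,f
def world(c,f,depth):
    "world XYZ map from depth"
    v,u=np.mgrid[0:400,0:640].astype(float)
    x=(u-c['cx'])/f;y=(v-c['cy'])/f
    xd,yd=x.copy(),y.copy()
    for _ in range(8):
        s=1+c['k1']*(x*x+y*y); x=xd/s;y=yd/s
    P=np.stack([x*depth,y*depth,depth],-1)-np.array(c['t'])
    return P@np.array(c['R'])
E
python3 - <<'E'
from h import *
o=arm.get_obs();print(o['time_s'],o['tool_pos'],o['tool_rot'])
for n in('top','scene'):
    p,d=arm.capture(n);c,f=cal(n);save(n+'0',p);np.savez(n+'0',p=p,d=d)
    W=world(c,f,d);np.save('W'+n,W)
    print(n,c['k1'],f,(-np.array(c['R']).T@np.array(c['t'])).round(3),(d>0).mean())
p,d=arm.capture('wrist');save('wrist0',p)
a=cv2.imread('pics/top0.png');b=cv2.imread('pics/scene0.png')
cv2.imwrite('pics/both.png',cv2.resize(np.vstack([a,b]),(480,600)))
E
```

```text
pics
0.0 [0.22507185 0.60931733 0.24441138] [-9.23585739e-05  1.75980853e-01  9.84393253e-01 -8.09319923e-04]
top -0.07481247092763543 372.5712537302744 [ 0.423 -0.     0.927] 0.99604296875
scene 0.02389437867728962 423.01488995299553 [ 0.11  -0.566  0.794] 0.99621875
```

View pics/top0.png

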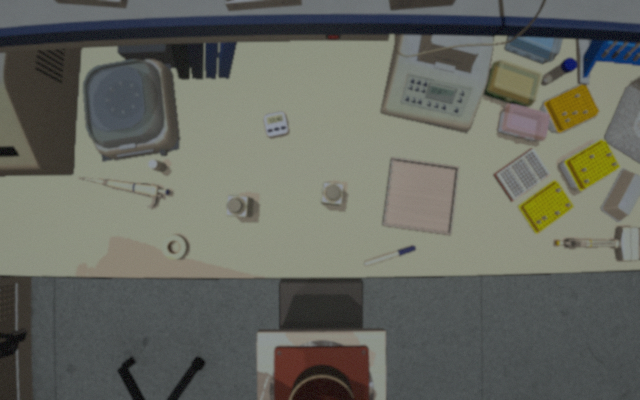

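View pics/scene0.png

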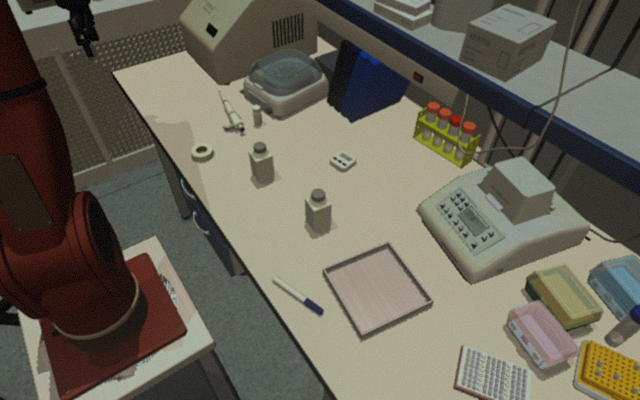

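Top view: bottles at about (238,206) and (333,194), tray at about (421,197); timer at (276,124), pen at (390,255), tape ring at (176,246). The way from the bottles to the tray is clear. I'll localise these by depth.

Run:
```python
from h import *
W=np.load('Wtop.npy');Ws=np.load('Wscene.npy')
p=np.load('top0.npz')['p']
for n,(u,v) in dict(A=(238,206),B=(333,194)).items():
    w=W[v-28:v+28,u-28:u+28].reshape(-1,3)
    m=w[:,2]>0.095; print(n,'cap',w[m].mean(0).round(4),m.sum(),w[:,2].max().round(3))
    b=w[(w[:,2]>0.07)&(w[:,2]<.098)]
    c0=w[m].mean(0)[:2]
    s=Ws.reshape(-1,3); k=(np.abs(s[:,:2]-c0).max(1)<.045)&(s[:,2]>.01)&(s[:,2]<.07)
    k2=(np.abs(s[:,:2]-c0).max(1)<.045)&(s[:,2]>.096)
    print(' scene cap',s[k2].mean(0).round(4))
    hull=np.vstack([w[(w[:,2]>.015)][:,:2],s[k][:,:2]]).astype(np.float32)
    for q in (w[(w[:,2]>.02)][:,:2],s[k][:,:2]):
        print(' rect',cv2.minAreaRect(np.ascontiguousarray(q,np.float32)))
    # face directions from side points
    q=s[k][:,:2]; 
# tray rim
w=W[140:250,370:470].reshape(-1,3); m=(w[:,2]>.013)&(w[:,2]<.03)
m&=(w[:,1]<-.1)
print('tray',cv2.minAreaRect(np.ascontiguousarray(w[m][:,:2],np.float32)),m.sum())
w=W
for (u,v) in [(276,124),(390,255),(176,246),(270,270),(160,165),(150,190),(421,197),(320,200),(320,45)]: print(u,v,W[v,u].round(3))
```

```text
A cap [0.454  0.1789 0.1547] 178 0.927
 scene cap [0.454  0.1877 0.1044]
 rect ((0.4496946930885315, 0.10730170458555222), (0.21882364153862, 0.047998931258916855), 85.50493621826172)
 rect ((0.4435872435569763, 0.17881160974502563), (0.03292202949523926, 0.062488142400979996), 44.95774459838867)
B cap [ 0.4796 -0.0259  0.158 ] 167 0.927
 scene cap [ 0.4813 -0.0302  0.1042]
 rect ((0.46422767639160156, -0.02565649151802063), (0.047482430934906006, 0.08750627189874649), 83.19921112060547)
 rect ((0.4705829918384552, -0.037103597074747086), (0.03593139722943306, 0.06499877572059631), 39.03304672241211)
tray ((0.4556357264518738, -0.2434529960155487), (0.17135939002037048, 0.22173736989498138), 81.43956756591797) 593
276 124 [0.662 0.109 0.015]
390 255 [ 0.336 -0.169  0.016]
176 246 [ 0.36   0.362 -0.002]
270 270 [0.3   0.125 0.001]
160 165 [0.558 0.39  0.038]
150 190 [0.498 0.419 0.025]
421 197 [ 0.478 -0.252  0.004]
320 200 [ 0.472  0.001 -0.001]
320 45 [ 0.876 -0.002 -0.001]
```

```bash
cat >> h.py <<'E'
Q1=[0,.70710678,.70710678,0];Q2=[0,.70710678,-.70710678,0]
E
python3 - <<'E'
from h import *
from station import arm
j=[arm.inverse_kinematics([.454,.09,.22],q) for q in(Q1,Q2)]
print([None if x is None else np.round(x,2) for x in j])
q0=np.array(arm.get_obs()['joints'])
Q=min([(np.abs(x-q0).max(),i) for i,x in enumerate(j) if x is not None])[1]; Q=(Q1,Q2)[Q]; print(Q)
arm.gripper_to(0)
for (x,y) in((.454,.188),(.481,-.030)):
    arm.reach([x,y-.09,.22],Q)
    arm.line_to([x,y-.09,.077],.25)
    arm.line_to([x,y-.035+.058,.077],.09)
    f=arm.get_obs()['wrist_force']; arm.wait(.3)
    arm.line_to([x,y-.02,.2],.25)
    print(arm.get_obs()['time_s'],np.round(f,1))
arm.reach([.47,-.2,.3],Q);arm.wait(.2)
p,d=arm.capture('scene');save('s1',p);c,f=cal('scene');np.save('Ws1',world(c,f,d))
t,d=arm.capture('top');save('t1',t);c,f=cal('top');np.save('Wt1',world(c,f,d))
w,d=arm.capture('wrist');save('w1',w)
a=cv2.resize(t[130:290,130:480],(800,366));b=cv2.resize(p[100:280,180:420],(312,234),interpolation=cv2.INTER_CUBIC)
b2=cv2.resize(w,(374,234));z=np.zeros((234,800,3),np.uint8);z[:,:312]=b;z[:,320:694]=b2
save('m1',np.vstack([a,z])); print(arm.get_obs()['time_s'])
E
```

```text
[array([-0.88, -0.07,  0.57,  1.96,  0.04,  1.24, -0.32]), None]
[0, 0.70710678, 0.70710678, 0]
6.0417 [-0.3 -0.5  0.3]
10.2667 [-1.   0.8 -0.2]
11.3667
```

View pics/m1.png

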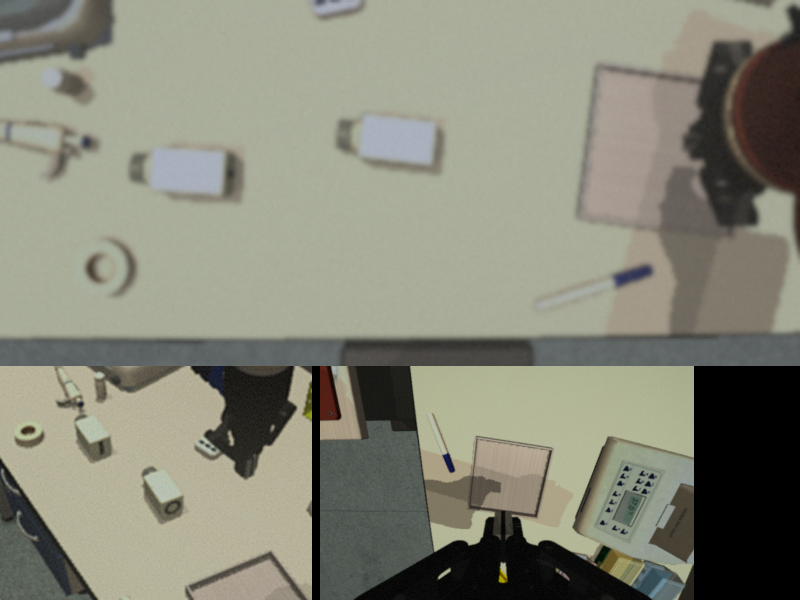

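The toppled bottles lie on the bench. In the scene crop (bottom left) the nearer one at (165,495) shows a ring and the farther one at (93,437) a bar. I'll enlarge that to confirm and measure the poses.

Run:
```python
from h import *
im=cv2.imread('pics/s1.png'); cv2.imwrite('pics/z1.png',cv2.resize(im[120:225,220:335],None,fx=5,fy=5,interpolation=cv2.INTER_CUBIC))
W=np.load('Wt1.npy');ii=W[...,2]
for n,(u,v) in dict(A=(212,205),B=(300,190)).items():
    s=W[v-28:v+28,u-40:u+40].reshape(-1,3); m=(s[:,2]>.038)&(s[:,2]<.06)
    print(n,cv2.minAreaRect(np.float32(s[m][:,:2])),s[m].mean(0).round(4))
    m=(s[:,2]>.02)&(s[:,2]<.06)
    print(n,'all',s[m].min(0).round(4),s[m].max(0).round(4))
t=cv2.imread('pics/top0.png')[140:255,370:475].astype(int); w=np.load('Wtop.npy')[140:255,370:475]
r=t[...,2]-t[...,1]; print(np.percentile(r,[5,25,50,75,95]), r[57,50],r[5,5])
m=(r>(r[57,50]+r[5,5])/2).astype(np.uint8); m=cv2.morphologyEx(m,cv2.MORPH_OPEN,np.ones((5,5)))
c=max(cv2.findContours(m,0,1)[0],key=cv2.contourArea)[:,0]
print('tray',cv2.minAreaRect(np.float32(w[c[:,1],c[:,0],:2])))
```

```text
A ((0.46195465326309204, 0.27124178409576416), (0.10446235537528992, 0.04814896360039711), 85.93595886230469) [0.4611 0.2603 0.0464]
A all [0.4358 0.2173 0.0201] [0.4864 0.3244 0.0521]
B ((0.49381476640701294, 0.0505707673728466), (0.10342266410589218, 0.04802439361810684), 82.74514770507812) [0.4921 0.0417 0.0466]
B all [ 0.4652 -0.0021  0.0209] [0.5186 0.1048 0.0521]
[-4. -3. -2.  9. 11.] 11 -2
tray ((0.4797602891921997, -0.24911347031593323), (0.16025936603546143, 0.16872595250606537), 80.8489990234375)
```

View pics/z1.png

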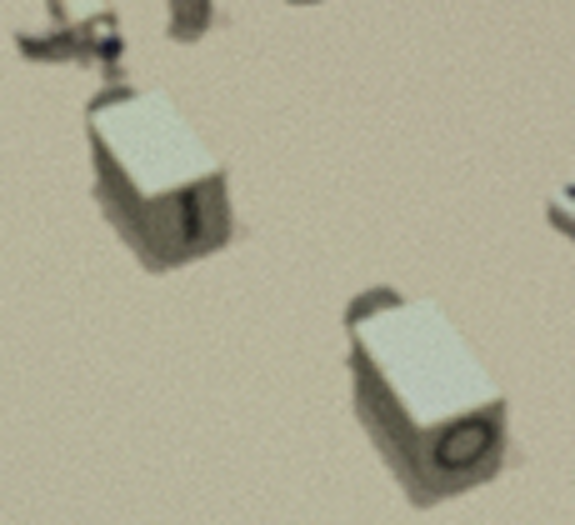

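Confirmed: the right-hand bottle (lower right in the crop) has the ring and the left one has the bar. Next I pick up the ring bottle and place it.

Run:
```python
from h import *
from scipy.spatial.transform import Rotation as R
def quat(deg):
    r=R.from_euler('z',deg,degrees=True)*R.from_quat([.70710678,.70710678,0,0]); q=r.as_quat(); return [q[3],q[0],q[1],q[2]]
def ax(d): return np.array([np.cos(np.radians(d)),np.sin(np.radians(d)),0])
g=np.array([.494,.0505,0])-.008*ax(82.7); q=quat(-7.3)
arm.reach(g+[0,0,.2],q); arm.gripper_to(1.0)
arm.line_to(g+[0,0,.09],.25); hit=arm.line_to(g+[0,0,.026],.1,threshold=8)
arm.gripper_to(0.0); o=arm.get_obs(); print(hit,o['finger_gap'],o['gripper_force'],o['tool_pos'])
arm.line_to(g+[0,0,.16],.2); print(arm.get_obs()['finger_gap'])
tr=np.array([.4797,-.2491,0]); p=tr-.008*ax(80.9); q=quat(-9.1)
arm.line_to(p+[0,0,.16],.2,ori=q)
arm.line_to(p+[0,0,.06],.2)
hit=arm.line_to(p+[0,0,.030],.05,threshold=4); o=arm.get_obs(); print(hit,o['tool_pos'],np.round(o['wrist_force'],1))
arm.gripper_to(.8); arm.wait(.2); arm.line_to(p+[0,0,.2],.2)
arm.reach([.5,.15,.3],q); arm.wait(.2)
t,d=arm.capture('top');save('t2',t);c,f=cal('top');W=world(c,f,d)
s,_=arm.capture('scene');save('s2',s)
w=W[140:255,370:475].reshape(-1,3);m=(w[:,2]>.042)&(w[:,2]<.08)&(np.abs(w[:,:2]-tr[:2]).max(1)<.08)
print(cv2.minAreaRect(np.float32(w[m][:,:2])),w[m].max(0),np.median(w[m],0),arm.get_obs()['time_s'])
save('m2',np.hstack([t[120:280,160:480],s[100:360,180:460][::1][:160*260//160]][:1]+[cv2.resize(s[100:360,180:460],(172,160))]))
```

```text
False 0.5541818742916754 62.00652837753296 [0.49353125 0.04275102 0.02661572]
0.5542992983680592
True [ 0.47796337 -0.25659936  0.030549  ] [-2.   1.1  7.5]
((0.47786879539489746, -0.246182382106781), (0.10729683190584183, 0.04828628525137901), 80.86453247070312) [ 0.5040306  -0.19264867  0.05578631] [ 0.47703868 -0.25445641  0.05057163] 22.0917
```

View pics/s2.png

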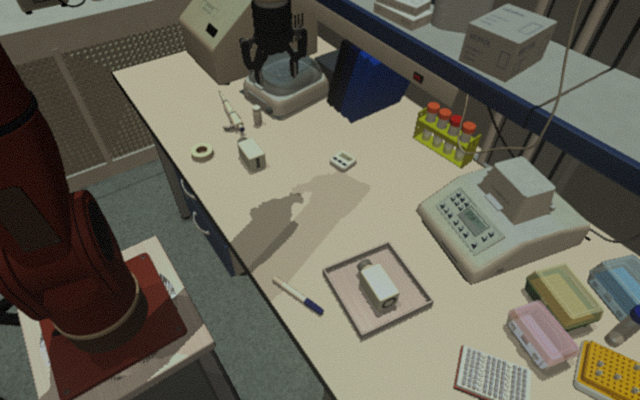

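The picture shows the ring bottle lying flat in the middle of the tray at (378,284), the bar bottle on the bench at (252,155), and the arm clear of both.

```bash
python3 -c "
from station import arm
print(arm.close_job())"
```

```text
the job is handed in; nothing more can be done
None
```

I handed the job in at about 22 s: the ring-marked bottle lies on its side near the centre of the tray, the bar-marked bottle lies on the bench, and the arm is clear of both; the interface returned no verdict.

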